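# Check-weigh the sample tins on the counter balance

## Robot

A 6-joint arm with a two-finger parallel gripper is mounted at the origin on the work surface. World frame = base frame: x ahead of the robot, y to its left, z up, the work surface at z = 0. Lengths are in m, angles in rad, forces in N, time in s.
With the tool pointing down it reaches from about 0.3 to 0.875 m from the base axis. Payload 6.4 kg.
Tool frame: the origin (TCP) lies midway between the tips of the shut fingers; the grasp point (between the pads) lies 19 mm behind it; z points along the fingers, y is the line along which they close (so a half turn about z gives the same grasp; the last joint's range is limited). The gripper opens to 85 mm and grips with 20 to 120 N. Pads are 22 mm wide; open, the fingers measure 114 mm over their backs; the gripper's body (76 mm by 85 mm) begins 54 mm behind the grasp point. The pads swing forward as they close: fully open they stand 13 mm farther back than shut.
Start: joints at [1.107, 0.181, 1.607, -0, 1.354, -0.206], TCP at [0.147, 0.556, 0.231] pointing down, gripper open.
Joint ranges: [-2.99, 2.99], [-0.89, 2.07], [0.3, 2.58], [-1.14, 4.28], [0, 2.63], [-3.12, 3.12]. Speed limits (rad/s): [2.57, 2.57, 3.01, 3.14, 3.14, 3.14].

## Interface

Orientations are given as a unit quaternion [w, x, y, z].
In Python, from bench import ctrl gives the robot as it stands. The module is installed in compiled form; this text tells all that it offers.
- The arm moves only by the tool move_arm, never from a script. Its argument "plan" is one flat list of numbers, 6 for each row, row after row: the shift along the world's x, y, z in units of 50 mm (1.0 is 50 mm), then the turn, a rotation vector about the world's x, y, z in rad. A call has 1 to 10 rows; each row is the pose to reach, as a shift and turn from the pose commanded when the call began; what a row does not reach only later rows make up. A row lasts 1/8 s, in which the tool goes at most 62.5 mm and 10.7 degrees, less where a joint would pass 70% of its speed; a pose out of reach is approached as far as the arm can. A call with a gripper value outside its range is refused whole. "grip" is the finger opening in mm, from 0 to 85.4, set as the call begins (left out, the last holds). The fingers move at their own pace and stop on an object; the grip force is fixed at half the most. Time passes only in rows, so rows that repeat a pose let the fingers close. It gives the time, the measured TCP pose, the force, the opening and the grip force at its end, in the units of the state.
- ctrl.get_obs(): the state, without advancing time (a new reading comes with each control period).
- ctrl.camera(name): name is "scene" or "top"; returns a dict with "pixels" (400x640x3 uint8, red, green, blue), "fx", "fy", "cx", "cy" (pixels), "origin" and "attitude" of the camera in the world. Camera axes: x right, y down, z forward; pixel columns grow to the right and rows downward; lengths in m; the calibration is good to about 2 mm. A picture is of the moment at which its call begins. There is no depth.
- ctrl.hand_in(): hands the job in; it is judged then, once.
The state is a dict: "time_s": time; "q": joint angles; "dq": joint speeds; "joint_efforts": joint torques, N m; "eef_pos": TCP position; "eef_rot": TCP orientation; "wrist_force": force on the tool from outside, world axes, zero at the start; "torque": the same for the moment, N m; "opening": opening from 0.0 (shut) to 1.0 (fully open); "grasp_force": force on a finger pad.
Only numpy, scipy, OpenCV 4.12 (cv2) and the standard library are available. Lean on these libraries where they do the work, as an engineer would, in place of code of your own. Each camera call takes 0.05 s, during which the arm holds its last target. There are 200 camera calls.

## Task

Weigh the sealed sample tins: stand every tin upright in the long tray of the balance, press the button on the drawer box so that its drawer of weights pops out, and set weights on the round plate until the beam is level. Leave the weights you do not need in the drawer, push the drawer fully home until it clicks, and leave the balance standing level with its load so that I can read it off. Do not shift the pitcher, the cup or the tamper.

Things in the scene. Friction and masses are not known exactly. Their poses are not given: they have to be found in the camera images.
- balance: two-pan counter balance, grey base 150 x 200 mm; origin on the counter under its middle, its x axis points away from the robot side, y along the beam, z up. Both pans stay level as they rise and sink; at balance both pan tops are 110 mm above the counter
- beam (a joint): tilt of the beam of the balance in rad: 0 is level, positive when the long goods tray is down, negative when the round weight plate is down; stops at +-0.12. Each pan moves 90 mm x this angle up or down. 1 g of difference tilts it by about 0.003 rad, so a 50 g error goes to the stop. A small pointer on the near side of the base shows it. It settles within a second or so
- goods_pan_top (a point): middle of the floor of the goods tray, a rectangular steel tray 200 mm (balance x) by 112 mm (balance y) inside with a 20 mm high rim, 90 mm to the +y side of the balance's middle; axes as the balance's. Three tins fit in one row along its length
- weight_pan_top (a point): middle of the top of the weight plate, a flat rimless round steel plate 136 mm across, 90 mm to the -y side of the balance's middle; axes as the balance's
- cabinet: low dark steel drawer box 240 mm wide, 80 mm high, 218 mm deep, fixed to the counter; its x axis points from the drawer front into the box, y to the left seen from the drawer, z up; origin on the counter 15 mm before (on the outer side of) the closed drawer's front face. Two filter baskets 29 mm tall are fixed on its deck towards the back
- drawer (a joint): how far the drawer is out, in m: 0 shut and latched, 0.14 fully out. A damped spring (5 N shut, 2.5 N out) drives it out when it is released, in about one second; it stays out by itself. To shut it, push its front in until the catch clicks and it stops dead, 3 mm past the latched place (about 8 N pushed slowly, up to 15 N when pushed fast; pushing on the stop to about 20 N does no harm); if the catch has not clicked it comes out again
- drawer_front (a point): middle of the outer face of the drawer front, a dark plate 236 mm wide from 12 to 74 mm above the counter; axes as the cabinet's (push along +x)
- drawer_floor (a point): on the wooden floor of the drawer, 16 mm above the counter, 65 mm behind its front face, half-way across; axes as the cabinet's. The drawer is 160 mm (y) by 129 mm (x) inside, walls 25 mm high; three fixed low ribs 10 mm high along x part it into four lanes 40 mm apart, one weight standing in each
- release_top (a point): middle of the top of the release button: an aluminium push button 22 mm across, 90 mm above the counter, on the deck of the drawer box at its left (+y) front corner, 42 mm behind the shut drawer's front face; push it straight down about 5 mm or more (travel 8 mm, 1 N to start, 4 N fully down) and the drawer pops out. It springs back up
- release (a joint): how far the release button is pressed, in m: 0 up, 0.008 fully down
- pitcher: bystander: steel milk pitcher 72 mm across, 90 mm high; origin under its middle
- cup: bystander: white cup 68 mm across, 55 mm high; origin under its middle
- tamper: bystander: dark tamper 58 mm across, 86 mm high; origin under its middle
- tin_a_mid (a point): middle (half-way up) of a sealed square sample tin of bare metal with a round lid and a paper label, 40 x 40 mm, 46 mm high with the 7 mm lid, about 50 g; z up, x and y along its sides. Two or three of the four tins are there
- tin_b_mid (a point): middle (half-way up) of a sealed square sample tin of bare metal with a round lid and a paper label, 48 x 48 mm, 60 mm high with the 7 mm lid, about 100 g; z up, x and y along its sides. Two or three of the four tins are there
- tin_c_mid (a point): middle (half-way up) of a sealed square sample tin of bare metal with a round lid and a paper label, 58 x 58 mm, 78 mm high with the 7 mm lid, about 200 g; z up, x and y along its sides. Two or three of the four tins are there
- tin_d_mid (a point): middle (half-way up) of a sealed square sample tin of bare metal with a round lid and a paper label, 64 x 64 mm, 82 mm high with the 7 mm lid, about 250 g; z up, x and y along its sides. Two or three of the four tins are there
- weight_50_mid (a point): middle (half-way up) of a round brass weight of 50 g, 21 mm across, 16 mm high, with a knob of 10 mm on top, 26 mm in all; in the drawer at the start
- weight_100_mid (a point): middle (half-way up) of a round brass weight of 100 g, 26 mm across, 21 mm high, with a knob of 13 mm on top, 32 mm in all; in the drawer at the start
- weight_200a_mid (a point): middle (half-way up) of a round brass weight of 200 g, 32 mm across, 28 mm high, with a knob of 16 mm on top, 40 mm in all; in the drawer at the start
- weight_200b_mid (a point): middle (half-way up) of a round brass weight of 200 g, 32 mm across, 28 mm high, with a knob of 16 mm on top, 40 mm in all; in the drawer at the start
Not all that is in view belongs to the job. Leave any blue look-alike of the part that bears tin_d_mid alone.

How it is judged:
By the outcome, as a careful person would: the job done as asked, in the order asked, and still so for the second after the job is handed in, with the robot touching nothing.
Of tin_a, tin_b, tin_c, tin_d only 2 to 3 are there at a start; the rules pass over those that are not, and their reading is None.
At some moment in a run one of tin_a, tin_b, tin_c, tin_d may be knocked a few centimetres aside while the robot is not near it.
It also fails if it takes over 210 s, if anything falls off the work surface, if the arm or the gripper's body presses on something with over 40 N, if the wrist force passes 120 N, or if a joint passes its speed limit or range.

## Working session

There is one attempt and no reset: what is moved stays moved. The work goes in short steps, Python scripts to look and compute and a tool call to move; the robot and the scene stay as the last step left them, time stands still between calls to the robot, and variables do not carry over. Pictures are saved under pics/ and viewed, at most 14 in all, crops included, and the job is handed in when it is done.

Besides the shell and the picture viewer there is one more tool, called after ">>>" as name(argument=value, ...), one argument or row to a line, values as JSON. move_arm: Moves the arm, as the interface text tells. Its arguments: {"type":"object","properties":{"plan":{"type":"array"},"grip":{"type":"number"}},"required":["plan"]}

```bash
mkdir -p pics; cat > h.py <<'E'
import numpy as np, cv2
from bench import ctrl
from scipy.spatial.transform import Rotation as R
def cam(n,save=None):
    c=ctrl.camera(n)
    if save: cv2.imwrite('pics/'+save,c['pixels'][:,:,::-1])
    return c
def rot(c):
    a=np.array(c['attitude'],float)
    return a if a.shape==(3,3) else R.from_quat(a[[1,2,3,0]]).as_matrix()
def ray(c,u,v,z):
    d=rot(c)@np.array([(u-c['cx'])/c['fx'],(v-c['cy'])/c['fy'],1]); o=np.array(c['origin'])
    return o+d*(z-o[2])/d[2]
def proj(c,p):
    q=rot(c).T@(np.array(p)-np.array(c['origin'])); return q[0]/q[2]*c['fx']+c['cx'],q[1]/q[2]*c['fy']+c['cy']
E
python3 - <<'E'
from h import *
for n in('top','scene'):
    c=cam(n,n+'0.png'); print(n,c['fx'],c['cx'],c['cy'],c['origin'],c['attitude'])
print(ctrl.get_obs())
E
```

```text
top 375.43861224291675 316.954721809406 202.7230150049877 [0.49803382 0.01667118 0.98690639] [-0.04447833  0.71373061 -0.69779728  0.04110061]
scene 460.27417312695826 316.92758761498976 201.2642853075814 [ 1.27060385 -0.28535452  0.87120177] [-0.29741465  0.77876843  0.51370299 -0.20291253]
{'time_s': 0.1, 'q': array([ 1.10669752e+00,  1.81489682e-01,  1.60789107e+00,  4.76596266e-07,
        1.35380570e+00, -2.06316270e-01]), 'dq': array([ 1.07953408e-03, -1.04461050e-03, -2.17643044e-03,  9.49964851e-05,
       -2.69967767e-03,  1.36648408e-03]), 'joint_efforts': array([ 1.14845656e-05, -4.45880663e+01, -3.52237344e+01, -8.38415485e-05,
        4.17992022e-03, -2.13474414e-05]), 'eef_pos': array([0.14635604, 0.55555388, 0.23046954]), 'eef_rot': array([-2.62371879e-04,  1.28534697e-01,  9.91704692e-01, -7.52469132e-04]), 'wrist_force': array([ 0.09357561,  0.27440727, -0.28676259]), 'torque': array([-0.01870922, -0.01755252,  0.00367805]), 'grasp_force': 0.0, 'opening': 1.0012124907600672}
```

View pics/top0.png

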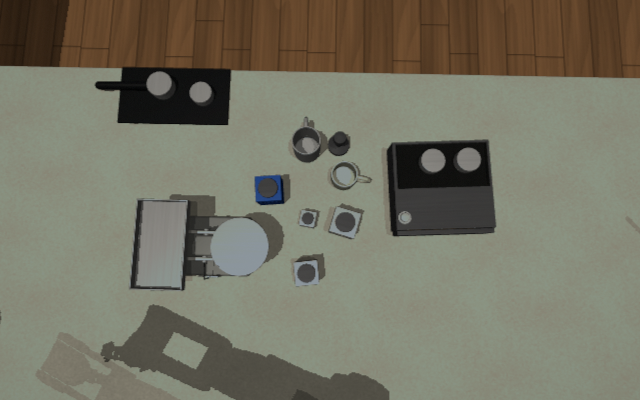

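View pics/scene0.png

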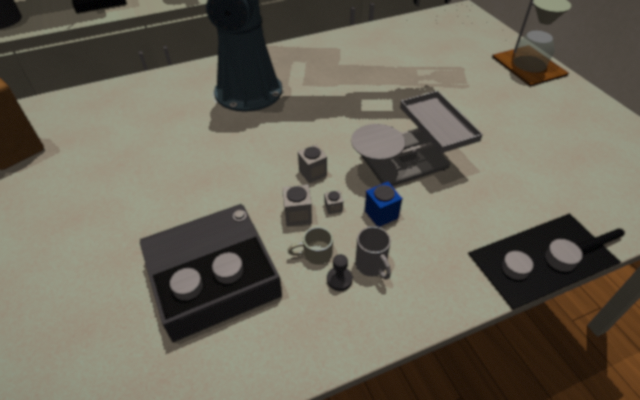

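```bash
python3 - <<'E'
from h import *
c=cam('top'); im=c['pixels']; hsv=cv2.cvtColor(im,cv2.COLOR_RGB2HSV)
k=cv2.resize(im[160:300,120:370],None,fx=3.2,fy=3.2,interpolation=cv2.INTER_CUBIC); cv2.imwrite('pics/crop1.png',k[:,:,::-1])
sat=hsv[:,:,1]; v=hsv[:,:,2]
print('counter',hsv[255,350],'tin',hsv[268,297],hsv[263,306],'plate',hsv[240,240],'tray',hsv[240,160])
m=((sat<25)&(v>70)).astype(np.uint8)
n,l,s,ce=cv2.connectedComponentsWithStats(m)
for i in range(1,n):
    if s[i,4]>60:
        cs,_=cv2.findContours((l==i).astype(np.uint8),0,2); r=cv2.minAreaRect(max(cs,key=len)); print(s[i],np.round(ce[i],1),np.round(r[0],1),np.round(r[1],1),round(r[2],1))
E
```

```text
counter [ 34  31 141] tin [100  25 154] [ 60   5 107] plate [ 95  20 151] tray [ 21  13 136]
[146  71  26  25 476] [158.7  83. ] [158.8  82.8] [23.3 24. ] 45.0
[189  82  23  21 370] [200.   91.9] [199.8  91.8] [20.5 21.2] 45.0
[291 117  30  38 451] [306.3 141.5] [306.8 138.4] [29.  33.2] 36.9
[421 149  25  23 453] [432.8 159.9] [432.8 159.8] [23.3 22.6] 45.0
[457 148  24  23 451] [468.5 158.9] [468.5 159. ] [22. 23.] 90.0
[336 166  18  19 239] [343.6 174.4] [343.  174.5] [16.8 17.4] 18.4
[331 171  32  17  97] [345.3 180.2] [346.5 179. ] [31. 16.] 0.0
[ 129  198   59   94 4273] [160.2 244.1] [157.8 244.5] [52.8 92.9] 4.1
[329 206  32  33 407] [344.3 221.9] [344.7 222.5] [26.7 27.2] 16.7
[299 210  18  18 164] [307.3 218.6] [307.4 218.5] [15.9 16.1] 11.3
[398 211  14  14 154] [404.5 217.4] [404.5 217.5] [13. 13.] 90.0
[ 188  217   81   60 2630] [226.7 242.1] [228.5 245.8] [79.3 59.2] 3.6
[293 260  27  27 231] [305.2 273. ] [305.9 273. ] [24.8 24.3] 84.3
```

View pics/crop1.png

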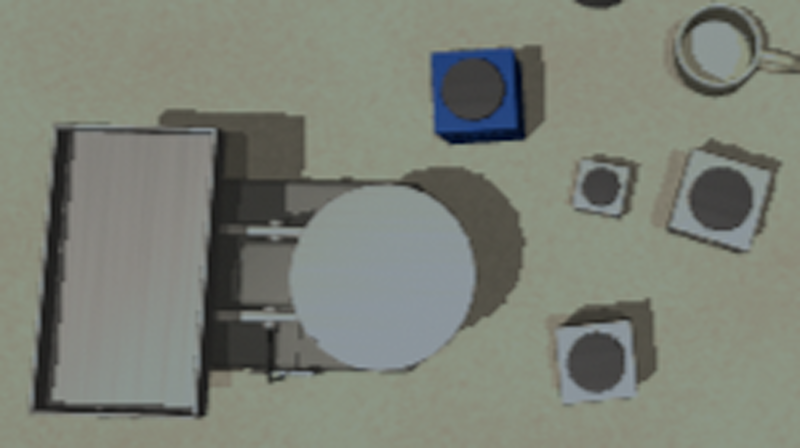

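```bash
cat >> h.py <<'E'
def tins(c):
    im=c['pixels']; hsv=cv2.cvtColor(im,cv2.COLOR_RGB2HSV)
    m=((hsv[:,:,1]<27)&(hsv[:,:,2]>70)).astype(np.uint8)
    n,l,s,ce=cv2.connectedComponentsWithStats(m); out=[]
    for i in range(1,n):
        if not 100<s[i,4]<700: continue
        cs,_=cv2.findContours((l==i).astype(np.uint8),0,2); r=cv2.minAreaRect(max(cs,key=len))
        q=cv2.boxPoints(r)
        for nm,w,h in(('a',.04,.039),('c',.058,.071),('d',.064,.075)):
            p=np.array([ray(c,*x,h) for x in q]); e=p[1]-p[0]; f=p[2]-p[1]
            if abs((np.linalg.norm(e)+np.linalg.norm(f))/2-w+.001)<.0035:
                out.append((nm,tuple(np.round(r[0],1)),np.round(p.mean(0)[:2],4),round(np.degrees(np.arctan2(e[1],e[0]))%90,1)))
    return out
def go(x,y,z,yaw=None):
    "yaw = world direction (deg) of the tool y axis (mod 180)"
    o=ctrl.get_obs(); q=o['eef_rot']; Y=R.from_quat(q[[1,2,3,0]]).as_matrix()[:,1]
    cur=np.degrees(np.arctan2(Y[1],Y[0])); d=0 if yaw is None else (yaw-cur+90)%180-90
    print('t',round(o['time_s'],1),'pos',np.round(o['eef_pos'],4),'cur',round(cur,1),'q6',round(o['q'][5],2),'F',np.round(o['wrist_force'],1),
      '\n shift',np.round((np.array([x,y,z])-o['eef_pos'])/.05,2),'turn',round(np.radians(d),3))
E
python3 - <<'E'
from h import *
c=cam('top')
for t in tins(c): print(t)
t=ray(c,157.8,244.5,.13); p=ray(c,239.4,246.6,.11); print('tray',t,'plate',p,np.linalg.norm((t-p)[:2]),'yaw',np.degrees(np.arctan2(*(t-p)[:2][::-1]))-90)
a=cv2.boxPoints(((157.8,244.5),(52.8,92.9),4.1)); print([np.round(ray(c,*x,.13)[:2],3) for x in a])
print('button',ray(c,404.5,217.5,.09)); b=ray(c,432.8,159.9,.109)-ray(c,468.5,158.9,.109); print('bask yaw',np.degrees(np.arctan2(b[1],b[0]))-90)
go(.5,0,.2,90)
E
```

```text
('d', (np.float64(158.8), np.float64(82.8)), array([0.9081, 0.4326]), np.float64(49.3))
('c', (np.float64(199.8), np.float64(91.8)), array([0.8881, 0.3279]), np.float64(48.8))
('c', (np.float64(432.8), np.float64(159.8)), array([ 0.7237, -0.2634]), np.float64(46.0))
('c', (np.float64(468.5), np.float64(159.0)), array([ 0.7276, -0.3523]), np.float64(1.3))
('d', (np.float64(344.2), np.float64(174.0)), array([ 0.6819, -0.0432]), np.float64(34.2))
('d', (np.float64(344.7), np.float64(222.4)), array([ 0.5623, -0.0462]), np.float64(74.7))
('a', (np.float64(307.3), np.float64(218.5)), array([0.5727, 0.046 ]), np.float64(80.3))
('c', (np.float64(306.0), np.float64(273.0)), array([0.439 , 0.0448]), np.float64(7.0))
tray [0.49859226 0.38126635 0.13      ] plate [0.49808147 0.19975376 0.11      ] 0.18151331507927965 yaw -0.16123382764433813
[array([0.398, 0.44 ]), array([0.608, 0.443]), array([0.602, 0.32 ]), array([0.393, 0.322])]
button [ 0.57619877 -0.18806511  0.09      ]
bask yaw 2.897774705835303
t 0.2 pos [0.1465 0.5557 0.2307] cur 75.2 q6 -0.21 F [-0.5  0.2  0.1] 
 shift [  7.07 -11.11  -0.61] turn 0.258
```

>>> move_arm(
  plan=[8.32,-12.04,-0.4,0,0,0,8.32,-12.04,-0.4,0,0,0,8.32,-12.04,-0.4,0,0,0,8.32,-12.04,-0.4,0,0,0,8.32,-12.04,-0.4,0,0,0,8.32,-12.04,-0.4,0,0,0,8.32,-12.04,-0.4,0,0,0,8.32,-12.04,-0.4,0,0,0,8.32,-12.04,-0.4,0,0,0,8.32,-12.04,-0.4,0,0,0],
  grip=85,
)

```text
time_s: 1.45
eef_pos: [0.5027, 0.0401, 0.2143]
eef_rot: [0.0, 0.129, 0.992, 0.0]
wrist_force: [1.2, 0.8, 0.3]
opening: 0.998
grasp_force: 0.0
```

```bash
python3 - <<'E'
from h import *
go(.5623,-.0462,.2,74.7)
E
```

```text
t 1.4 pos [0.5027 0.0401 0.2143] cur 75.2 q6 -1.47 F [1.2 0.8 0.3] 
 shift [ 1.19 -1.73 -0.29] turn -0.009
```

>>> move_arm(
  plan=[1.19,-1.73,-0.3,0,0,0,1.19,-1.73,-0.3,0,0,0,1.19,-1.73,-0.3,0,0,0,1.19,-1.73,-0.3,0,0,0,1.19,-1.73,-0.3,0,0,0],
)

```text
time_s: 2.08
eef_pos: [0.5608, -0.0433, 0.1994]
eef_rot: [0.0, 0.128, 0.992, 0.0]
wrist_force: [0.4, 0.9, 0.1]
opening: 0.998
grasp_force: 0.0
```

```bash
python3 - <<'E'
from h import *
go(.5623,-.0462,.03,74.7)
cam('scene','s1.png')
c=cam('top'); 
for t in tins(c): print(t)
E
```

```text
t 2.1 pos [ 0.5608 -0.0433  0.1994] cur 75.3 q6 -1.6 F [0.4 0.9 0.1] 
 shift [ 0.03 -0.06 -3.39] turn -0.011
('d', (np.float64(158.5), np.float64(83.0)), array([0.9075, 0.4332]), np.float64(49.3))
('c', (np.float64(199.8), np.float64(91.8)), array([0.8881, 0.3279]), np.float64(48.8))
('c', (np.float64(433.0), np.float64(160.5)), array([ 0.7219, -0.264 ]), np.float64(1.3))
('c', (np.float64(468.5), np.float64(159.5)), array([ 0.7263, -0.3523]), np.float64(1.3))
```

View pics/s1.png

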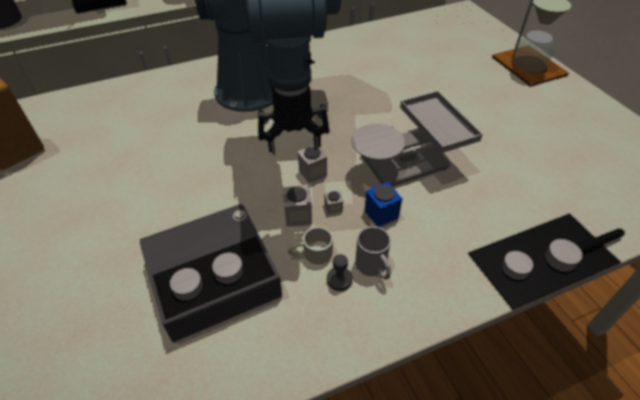

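```bash
python3 - <<'E'
from h import *
c=cam('scene'); o=ctrl.get_obs()
print(o['eef_pos'],proj(c,o['eef_pos']),proj(c,[.5623,-.0462,.082]),proj(c,[.5727,.046,.046]),proj(c,[.439,.0448,.078]))
E
```

```text
[ 0.56106746 -0.04348287  0.19964573] (np.float64(295.3555617428114), np.float64(154.13558062444105)) (np.float64(296.7235821186304), np.float64(192.0478749315659)) (np.float64(333.90748404121797), np.float64(194.04254801389865)) (np.float64(312.3202616486761), np.float64(151.03931449882097))
```

>>> move_arm(
  plan=[0.02,-0.04,-2.0,0,0,0,0.02,-0.04,-2.0,0,0,0,0.02,-0.04,-3.4,0,0,0,0.02,-0.04,-3.4,0,0,0,0.02,-0.04,-3.4,0,0,0,0.02,-0.04,-3.4,0,0,0],
)

```text
time_s: 2.98
eef_pos: [0.5646, -0.047, 0.0322]
eef_rot: [0.002, 0.128, 0.992, -0.0]
wrist_force: [-0.3, -0.3, -0.1]
opening: 0.993
grasp_force: 0.0
```

>>> move_arm(
  plan=[0,0,0,0,0,0,0,0,0,0,0,0,0,0,0,0,0,0,0,0,0,0,0,0,0,0,0,0,0,0,0,0,0,0,0,0,0,0,0,0,0,0],
  grip=55,
)

```text
time_s: 3.85
eef_pos: [0.564, -0.0469, 0.0316]
eef_rot: [0.002, 0.129, 0.992, -0.0]
wrist_force: [-0.2, 1.5, 7.2]
opening: 0.742
grasp_force: 66.9
```

>>> move_arm(
  plan=[0,0,3.6,0,0,0,0,0,3.6,0,0,0,0,0,3.6,0,0,0,0,0,3.6,0,0,0,0,0,3.6,0,0,0,0,0,3.6,0,0,0],
)

```text
time_s: 4.6
eef_pos: [0.5608, -0.0461, 0.2069]
eef_rot: [-0.002, 0.129, 0.992, 0.0]
wrist_force: [0.2, 0.1, -2.3]
opening: 0.743
grasp_force: 68.0
```

```bash
python3 - <<'E'
from h import *
go(.440,.381,.2,90)
E
```

```text
t 4.6 pos [ 0.5608 -0.0461  0.2069] cur 75.2 q6 -1.61 F [ 0.2  0.1 -2.3] 
 shift [-2.42  8.54 -0.14] turn 0.258
```

>>> move_arm(
  plan=[-2.42,8.54,0,0,0,0.26,-2.42,8.54,0,0,0,0.26,-2.42,8.54,0,0,0,0.26,-2.42,8.54,0,0,0,0.26,-2.42,8.54,0,0,0,0.26,-2.42,8.54,0,0,0,0.26,-2.42,8.54,0,0,0,0.26,-2.42,8.54,0,0,0,0.26,-2.42,8.54,0,0,0,0.26,-2.42,8.54,0,0,0,0.26],
)

```text
time_s: 5.85
eef_pos: [0.4415, 0.3791, 0.2083]
eef_rot: [-0.001, -0.0, 1.0, -0.001]
wrist_force: [0.9, -1.0, -1.7]
opening: 0.741
grasp_force: 68.4
```

>>> move_arm(
  plan=[0,0,0,0,0,0,0,0,0,0,0,0],
)

```text
time_s: 6.1
eef_pos: [0.4418, 0.3797, 0.2093]
eef_rot: [0.0, -0.0, 1.0, 0.0]
wrist_force: [-0.2, -0.9, -2.8]
opening: 0.742
grasp_force: 68.4
```

```bash
python3 - <<'E'
from h import *
go(.440,.381,.1315,90)
E
```

```text
t 6.1 pos [0.4418 0.3797 0.2093] cur 90.0 q6 -1.07 F [-0.2 -0.9 -2.8] 
 shift [-0.04  0.03 -1.56] turn -0.001
```

>>> move_arm(
  plan=[-0.04,0.02,-0.7,0,0,0,-0.04,0.02,-1.1,0,0,0,-0.04,0.02,-1.3,0,0,0,-0.04,0.02,-1.4,0,0,0,-0.04,0.02,-1.47,0,0,0,-0.04,0.02,-1.54,0,0,0,-0.04,0.02,-1.54,0,0,0,-0.04,0.02,-1.54,0,0,0],
)

```text
time_s: 7.1
eef_pos: [0.4394, 0.3816, 0.1325]
eef_rot: [0.0, -0.001, 1.0, 0.0]
wrist_force: [-0.5, -0.1, -1.7]
opening: 0.744
grasp_force: 68.5
```

>>> move_arm(
  plan=[0,0,-0.03,0,0,0,0,0,-0.03,0,0,0,0,0,-0.03,0,0,0,0,0,-0.03,0,0,0],
  grip=76,
)

```text
time_s: 7.6
eef_pos: [0.4393, 0.3816, 0.1308]
eef_rot: [0.0, -0.001, 1.0, 0.0]
wrist_force: [-0.1, -0.2, -0.3]
opening: 0.888
grasp_force: 0.0
```

>>> move_arm(
  plan=[0,0,1.2,0,0,0,0,0,2.4,0,0,0,0,0,2.4,0,0,0,0,-4,2.4,0,0,0,0,-4,2.4,0,0,0,0,-4,2.4,0,0,0,0,-4,2.4,0,0,0,0,-4,2.4,0,0,0],
)

```text
time_s: 8.6
eef_pos: [0.4392, 0.1811, 0.2503]
eef_rot: [-0.0, -0.0, 1.0, 0.0]
wrist_force: [-0.4, 0.2, -0.4]
opening: 0.892
grasp_force: 0.0
```

```bash
python3 - <<'E'
from h import *
c=cam('top','t2.png')
for t in tins(c): print(t)
go(.439,.0448,.2,90+7)
E
```

```text
('d', (np.float64(158.5), np.float64(83.0)), array([0.9075, 0.4332]), np.float64(49.3))
('c', (np.float64(200.0), np.float64(92.0)), array([0.8874, 0.3272]), np.float64(1.2))
('c', (np.float64(468.5), np.float64(159.0)), array([ 0.7276, -0.3523]), np.float64(88.7))
('c', (np.float64(433.0), np.float64(160.5)), array([ 0.7219, -0.264 ]), np.float64(1.3))
('a', (np.float64(307.4), np.float64(218.2)), array([0.5735, 0.0459]), np.float64(80.3))
('c', (np.float64(305.9), np.float64(272.7)), array([0.4397, 0.0451]), np.float64(7.0))
t 8.7 pos [0.4392 0.182  0.2504] cur 90.1 q6 -1.43 F [ 0.2  0.6 -0.3] 
 shift [-0.   -2.74 -1.01] turn 0.121
```

View pics/t2.png

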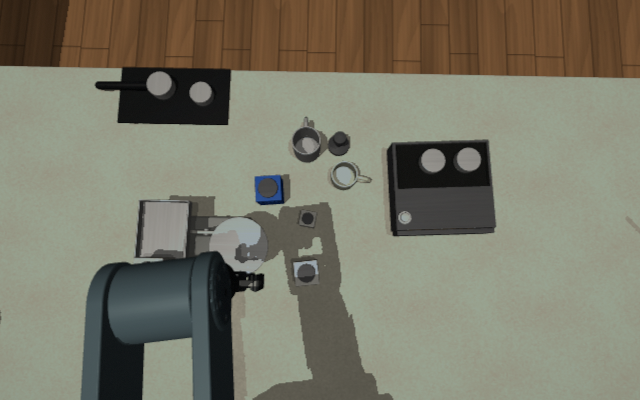

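>>> move_arm(
  plan=[0,-2.74,-1,0,0,0.12,0,-2.74,-1,0,0,0.12,0,-2.74,-1,0,0,0.12,0,-2.74,-1,0,0,0.12,0,-2.74,-1,0,0,0.12,0,-2.74,-3,0,0,0.12,0,-2.74,-4.4,0,0,0.12,0,-2.74,-4.4,0,0,0.12,0,-2.74,-4.4,0,0,0.12,0,-2.74,-4.4,0,0,0.12],
  grip=85,
)

```text
time_s: 9.9
eef_pos: [0.4409, 0.0452, 0.0324]
eef_rot: [0.001, -0.062, 0.998, -0.0]
wrist_force: [0.2, 0.8, -0.3]
opening: 0.998
grasp_force: 0.0
```

>>> move_arm(
  plan=[0,0,0,0,0,0,0,0,0,0,0,0,0,0,0,0,0,0,0,0,0,0,0,0,0,0,0,0,0,0,0,0,0,0,0,0,0,0,0,0,0,0],
  grip=49,
)

```text
time_s: 10.78
eef_pos: [0.4414, 0.0444, 0.033]
eef_rot: [0.002, -0.061, 0.998, -0.0]
wrist_force: [-0.9, 1.6, 6.3]
opening: 0.674
grasp_force: 65.0
```

>>> move_arm(
  plan=[0,0,3.6,0,0,0,0,0,3.6,0,0,0,0,0,3.6,0,0,0,0,0,3.6,0,0,0,0,0,3.6,0,0,0,0,0,3.6,0,0,0],
)

```text
time_s: 11.52
eef_pos: [0.4379, 0.0447, 0.209]
eef_rot: [-0.002, -0.061, 0.998, 0.0]
wrist_force: [0.7, 0.2, -1.6]
opening: 0.668
grasp_force: 65.8
```

```bash
python3 - <<'E'
from h import *
go(.5115,.381,.2,90)
E
```

```text
t 11.5 pos [0.4379 0.0447 0.209 ] cur 97.0 q6 -1.86 F [ 0.7  0.2 -1.6] 
 shift [ 1.47  6.73 -0.18] turn -0.122
```

>>> move_arm(
  plan=[1.47,2,1,0,0,-0.12,1.47,4,1,0,0,-0.12,1.47,6.73,1,0,0,-0.12,1.47,6.73,1,0,0,-0.12,1.47,6.73,1,0,0,-0.12,1.47,6.73,1,0,0,-0.12,1.47,6.73,1,0,0,-0.12,1.47,6.73,1,0,0,-0.12,1.47,6.73,1,0,0,-0.12,1.47,6.73,1,0,0,-0.12],
)

```text
time_s: 12.78
eef_pos: [0.513, 0.38, 0.2606]
eef_rot: [-0.0, -0.0, 1.0, -0.0]
wrist_force: [0.2, -0.2, -2.3]
opening: 0.67
grasp_force: 65.8
```

```bash
python3 - <<'E'
from h import *
go(.5115,.381,.1315,90)
c=cam('top')
E
```

```text
t 12.8 pos [0.513  0.38   0.2606] cur 90.0 q6 -1.12 F [ 0.2 -0.2 -2.3] 
 shift [-0.03  0.02 -2.58] turn -0.001
```

>>> move_arm(
  plan=[-0.03,0.02,-1.0,0,0,0,-0.03,0.02,-1.9,0,0,0,-0.03,0.02,-2.2,0,0,0,-0.03,0.02,-2.4,0,0,0,-0.03,0.02,-2.5,0,0,0,-0.03,0.02,-2.57,0,0,0,-0.03,0.02,-2.57,0,0,0,-0.03,0.02,-2.57,0,0,0,-0.03,0.02,-2.57,0,0,0],
)

```text
time_s: 13.95
eef_pos: [0.5114, 0.3822, 0.1327]
eef_rot: [0.0, -0.001, 1.0, 0.0]
wrist_force: [0.6, 0.4, -1.7]
opening: 0.67
grasp_force: 65.8
```

>>> move_arm(
  plan=[0,0,0,0,0,0,0,0,0,0,0,0,0,0,0,0,0,0,0,0,0,0,0,0],
  grip=71,
)

```text
time_s: 14.45
eef_pos: [0.5113, 0.382, 0.1323]
eef_rot: [0.0, -0.001, 1.0, 0.0]
wrist_force: [0.5, 0.6, -0.1]
opening: 0.831
grasp_force: 0.0
```

>>> move_arm(
  plan=[0,0,1.2,0,0,0,0,0,2.4,0,0,0,0,0,2.4,0,0,0,0,-4,2.4,0,0,0,0,-4,2.4,0,0,0,0,-4,2.4,0,0,0,0,-4,2.4,0,0,0,0,-4,2.4,0,0,0],
)

```text
time_s: 15.45
eef_pos: [0.5113, 0.1816, 0.2519]
eef_rot: [-0.0, -0.0, 1.0, 0.0]
wrist_force: [-0.0, 0.7, 0.3]
opening: 0.829
grasp_force: 0.0
```

```bash
python3 - <<'E'
from h import *
c=cam('top')
for t in tins(c): print(t)
go(.5735,.0455,.016,80.3)
E
```

```text
('d', (np.float64(158.5), np.float64(83.0)), array([0.9075, 0.4332]), np.float64(49.3))
('c', (np.float64(200.0), np.float64(92.0)), array([0.8874, 0.3272]), np.float64(48.8))
('c', (np.float64(468.3), np.float64(158.7)), array([ 0.7282, -0.3517]), np.float64(45.7))
('c', (np.float64(433.0), np.float64(160.5)), array([ 0.7219, -0.264 ]), np.float64(1.3))
('d', (np.float64(344.3), np.float64(174.0)), array([ 0.6821, -0.0436]), np.float64(35.4))
('a', (np.float64(263.7), np.float64(186.8)), array([0.6515, 0.1596]), np.float64(77.6))
('a', (np.float64(307.3), np.float64(218.6)), array([0.5725, 0.0461]), np.float64(80.3))
t 15.5 pos [0.5112 0.1825 0.2519] cur 90.1 q6 -1.45 F [ 0.3  0.6 -0.5] 
 shift [ 1.25 -2.74 -4.72] turn -0.171
```

>>> move_arm(
  plan=[1.25,-2.74,-1,0,0,-0.17,1.25,-2.74,-1,0,0,-0.17,1.25,-2.74,-1,0,0,-0.17,1.25,-2.74,-1,0,0,-0.17,1.25,-2.74,-1,0,0,-0.17,1.25,-2.74,-3,0,0,-0.17,1.25,-2.74,-4.7,0,0,-0.17,1.25,-2.74,-4.7,0,0,-0.17,1.25,-2.74,-4.7,0,0,-0.17,1.25,-2.74,-4.7,0,0,-0.17],
  grip=80,
)

```text
time_s: 16.75
eef_pos: [0.5755, 0.046, 0.0196]
eef_rot: [0.002, 0.083, 0.997, 0.0]
wrist_force: [0.8, -0.1, 0.9]
opening: 0.939
grasp_force: 0.0
```

>>> move_arm(
  plan=[0,0,0,0,0,0,0,0,0,0,0,0,0,0,0,0,0,0,0,0,0,0,0,0,0,0,0,0,0,0,0,0,0,0,0,0,0,0,0,0,0,0,0,0,0,0,0,0],
  grip=30,
)

```text
time_s: 17.75
eef_pos: [0.5757, 0.0448, 0.0198]
eef_rot: [0.002, 0.084, 0.996, -0.0]
wrist_force: [-0.3, 1.5, 8.1]
opening: 0.456
grasp_force: 61.9
```

>>> move_arm(
  plan=[0,0,4.8,0,0,0,0,0,4.8,0,0,0,0,0,4.8,0,0,0,0,0,4.8,0,0,0,0,0,4.8,0,0,0,0,0,4.8,0,0,0],
)

```text
time_s: 18.5
eef_pos: [0.5734, 0.045, 0.2572]
eef_rot: [0.0, 0.084, 0.996, -0.0]
wrist_force: [0.6, -0.9, -0.2]
opening: 0.454
grasp_force: 60.8
```

```bash
python3 - <<'E'
from h import *
go(.569,.381,.25,90)
E
```

```text
t 18.5 pos [0.5734 0.045  0.2572] cur 80.4 q6 -1.53 F [ 0.6 -0.9 -0.2] 
 shift [-0.09  6.72 -0.14] turn 0.168
```

>>> move_arm(
  plan=[-0.05,6.72,0,0,0,0.17,-0.05,6.72,0,0,0,0.17,-0.05,6.72,0,0,0,0.17,-0.05,6.72,0,0,0,0.17,-0.05,6.72,0,0,0,0.17,-0.05,6.72,0,0,0,0.17,-0.05,6.72,0,0,0,0.17,-0.05,6.72,0,0,0,0.17,-0.05,6.72,0,0,0,0.17,-0.05,6.72,0,0,0,0.17],
)

```text
time_s: 19.75
eef_pos: [0.5717, 0.3799, 0.2574]
eef_rot: [0.0, -0.0, 1.0, -0.0]
wrist_force: [0.3, 1.0, -0.5]
opening: 0.452
grasp_force: 60.8
```

```bash
python3 - <<'E'
from h import *
go(.571,.381,.118,90)
E
```

```text
t 19.8 pos [0.5717 0.3799 0.2574] cur 90.0 q6 -1.16 F [ 0.3  1.  -0.5] 
 shift [-0.01  0.02 -2.79] turn -0.001
```

>>> move_arm(
  plan=[-0.01,0.02,-1.0,0,0,0,-0.01,0.02,-2.0,0,0,0,-0.01,0.02,-2.4,0,0,0,-0.01,0.02,-2.6,0,0,0,-0.01,0.02,-2.7,0,0,0,-0.01,0.02,-2.77,0,0,0,-0.01,0.02,-2.77,0,0,0,-0.01,0.02,-2.77,0,0,0,-0.01,0.02,-2.77,0,0,0],
)

```text
time_s: 20.88
eef_pos: [0.571, 0.3822, 0.1192]
eef_rot: [0.0, -0.001, 1.0, 0.0]
wrist_force: [0.0, -0.1, -0.3]
opening: 0.452
grasp_force: 60.8
```

>>> move_arm(
  plan=[0,0,0,0,0,0,0,0,0,0,0,0,0,0,0,0,0,0,0,0,0,0,0,0],
  grip=52,
)

```text
time_s: 21.38
eef_pos: [0.5708, 0.382, 0.1188]
eef_rot: [0.0, -0.001, 1.0, -0.0]
wrist_force: [0.4, 0.3, 0.6]
opening: 0.615
grasp_force: 0.0
```

>>> move_arm(
  plan=[0,0,0.8,0,0,0,0,0,2.4,0,0,0,0,0,2.4,0,0,0,-2,-8,2.4,0,0,0,-2,-8,2.4,0,0,0,-2,-8,2.4,0,0,0,-2,-8,2.4,0,0,0,-2,-8,2.4,0,0,0,-2,-8,2.4,0,0,0,-2,-8,2.4,0,0,0],
  grip=52,
)

```text
time_s: 22.62
eef_pos: [0.4696, -0.0203, 0.2383]
eef_rot: [-0.0, -0.0, 1.0, -0.0]
wrist_force: [-0.4, -1.0, -0.3]
opening: 0.612
grasp_force: 0.0
```

```bash
python3 - <<'E'
from h import *
go(.576,-.188,.13,90)
c=cam('top'); s=cam('scene')
a=c['pixels'][170:320,110:310]; b=s['pixels'][70:220,330:530]
cv2.imwrite('pics/t3.png',cv2.resize(np.hstack([a,b]),None,fx=2,fy=2,interpolation=2)[:,:,::-1])
E
```

```text
t 22.6 pos [ 0.4696 -0.0203  0.2383] cur 90.0 q6 -1.87 F [-0.4 -1.  -0.3] 
 shift [ 2.13 -3.35 -2.17] turn -0.0
```

View pics/t3.png

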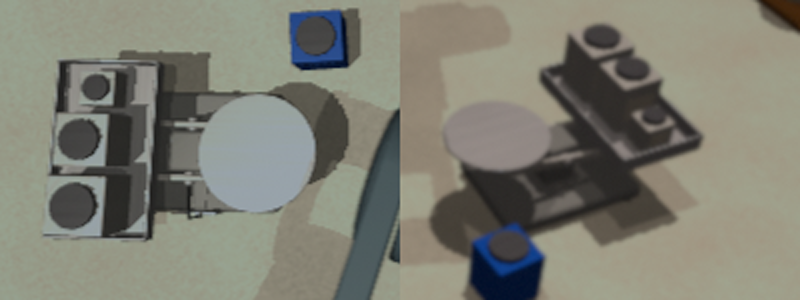

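>>> move_arm(
  plan=[2.13,-3.35,-1.6,0,0,0,2.13,-3.35,-1.6,0,0,0,2.13,-3.35,-1.6,0,0,0,2.13,-3.35,-1.6,0,0,0,2.13,-3.35,-1.6,0,0,0,2.13,-3.35,-1.6,0,0,0,2.13,-3.35,-1.6,0,0,0,2.13,-3.35,-1.6,0,0,0],
  grip=0,
)

```text
time_s: 23.72
eef_pos: [0.5774, -0.1846, 0.1595]
eef_rot: [0.0, -0.002, 1.0, -0.0]
wrist_force: [0.2, 0.9, -0.5]
opening: 0.002
grasp_force: 0.0
```

```bash
python3 - <<'E'
from h import *
go(.576,-.188,.083)
E
```

```text
t 23.7 pos [ 0.5774 -0.1846  0.1595] cur 90.2 q6 -2.08 F [ 0.2  0.9 -0.5] 
 shift [-0.03 -0.07 -1.53] turn 0.0
```

>>> move_arm(
  plan=[-0.02,-0.03,-0.8,0,0,0,-0.02,-0.03,-1.2,0,0,0,-0.02,-0.03,-1.35,0,0,0,-0.02,-0.03,-1.45,0,0,0,-0.02,-0.03,-1.53,0,0,0,-0.02,-0.03,-1.55,0,0,0,-0.02,-0.03,-1.55,0,0,0],
)

```text
time_s: 24.6
eef_pos: [0.5771, -0.1872, 0.0831]
eef_rot: [0.001, -0.001, 1.0, -0.0]
wrist_force: [-2.9, 2.6, 9.3]
opening: 0.0
grasp_force: 4.2
```

>>> move_arm(
  plan=[0,0,1.5,0,0,0,0,0,2.6,0,0,0,0,0,2.6,0,0,0,0,6,2.6,0,0,0,0,6,2.6,0,0,0,0,6,2.6,0,0,0,0,6,2.6,0,0,0,0,6,2.6,0,0,0,0,6,2.6,0,0,0,0,6,2.6,0,0,0],
)

```text
time_s: 25.85
eef_pos: [0.5762, 0.1128, 0.2108]
eef_rot: [-0.0, -0.001, 1.0, -0.0]
wrist_force: [0.0, -0.1, 0.3]
opening: -0.001
grasp_force: 0.0
```

```bash
python3 - <<'E'
from h import *
c=cam('top')
cv2.imwrite('pics/t4.png',cv2.resize(c['pixels'][130:310,370:530],None,fx=3.3,fy=3.3,interpolation=2)[:,:,::-1])
E
```

```text
(no output)
```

View pics/t4.png

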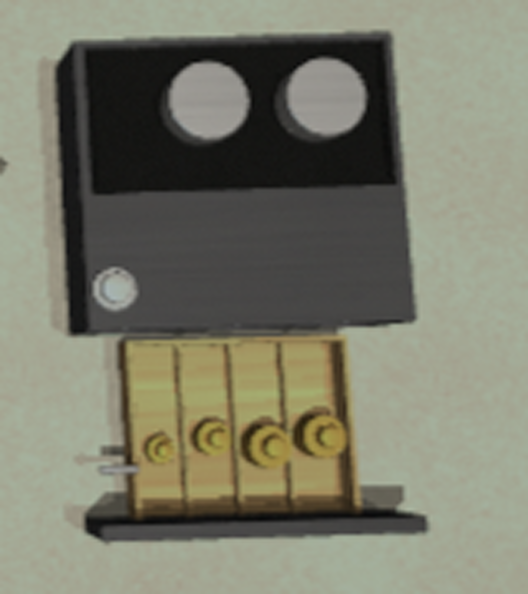

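```bash
python3 - <<'E'
from h import *
c=cam('top')
g=lambda x,y,z: ray(c,370+(x+.5)/3.3-.5,130+(y+.5)/3.3-.5,z)
P=[g(160,447,.042),g(211,435,.048),g(268,442,.056),g(322,433,.056)]
for p in P: print(np.round(p,4))
d=g(105,518,.074)-g(425,515,.074); print('front',g(105,518,.074),np.degrees(np.arctan2(d[1],d[0]))-90,np.linalg.norm(d))
d=g(100,538,.012)-g(425,531,.012); print('front bottom',np.degrees(np.arctan2(d[1],d[0]))-90, g(100,538,.012),g(425,531,.012))
d=P[0]-P[3]; print(np.linalg.norm(d))
x=g(176,347,.026)-g(186,508,.026);y=g(279,340,.026)-g(290,503,.026)
print([np.degrees(np.arctan2(d[1],d[0])) for d in (x,y)])
go(P[2][0],P[2][1],.12,0)
E
```

```text
[ 0.4626 -0.2322  0.042 ]
[ 0.4726 -0.2688  0.048 ]
[ 0.4686 -0.3085  0.056 ]
[ 0.4761 -0.3487  0.056 ]
front [ 0.4122371  -0.18361713  0.074     ] 1.8516262054019137 0.23082987732715615
front bottom 2.5355728104926953 [ 0.39121957 -0.19330889  0.012     ] [ 0.4022841  -0.44316853  0.012     ]
0.11808037594502334
[np.float64(2.917192802716324), np.float64(2.6477241766113506)]
t 25.9 pos [0.5764 0.1118 0.2109] cur 90.0 q6 -1.58 F [-0.1  1.1 -0.4] 
 shift [-2.16 -8.41 -1.82] turn 1.57
```

>>> move_arm(
  plan=[-2.16,-8.4,-1,0,0,-0.18,-2.16,-8.4,-1,0,0,-0.36,-2.16,-8.4,-1,0,0,-0.54,-2.16,-8.4,-1,0,0,-0.72,-2.16,-8.4,-1,0,0,-0.9,-2.16,-8.4,-1,0,0,-1.08,-2.16,-8.4,-1,0,0,-1.26,-2.16,-8.4,-1,0,0,-1.44,-2.16,-8.4,-1,0,0,-1.52,-2.16,-8.4,-1,0,0,-1.52],
  grip=54,
)

```text
time_s: 27.2
eef_pos: [0.4673, -0.3084, 0.1611]
eef_rot: [-0.0, 0.689, 0.725, -0.0]
wrist_force: [0.5, -1.0, -0.8]
opening: 0.63
grasp_force: 0.0
```

>>> move_arm(
  plan=[0,0,0,0,0,0,0,0,0,0,0,0,0,0,0,0,0,0],
)

```text
time_s: 27.58
eef_pos: [0.4683, -0.3069, 0.1613]
eef_rot: [0.0, 0.688, 0.726, -0.0]
wrist_force: [-0.2, -0.2, -0.0]
opening: 0.633
grasp_force: 0.0
```

```bash
python3 - <<'E'
from h import *
go(.4686,-.3085,.02,2.7)
E
```

```text
t 27.6 pos [ 0.4683 -0.3069  0.1613] cur 3.1 q6 -0.85 F [-0.2 -0.2 -0. ] 
 shift [ 0.01 -0.03 -2.83] turn -0.007
```

>>> move_arm(
  plan=[0,-0.03,-1,0,0,0,0,-0.03,-1.8,0,0,0,0,-0.03,-2.3,0,0,0,0,-0.03,-2.6,0,0,0,0,-0.03,-2.8,0,0,0,0,-0.03,-2.8,0,0,0,0,-0.03,-2.8,0,0,0],
)

```text
time_s: 28.45
eef_pos: [0.4704, -0.3101, 0.0232]
eef_rot: [0.003, 0.688, 0.726, 0.0]
wrist_force: [5.0, -0.7, 5.1]
opening: 0.634
grasp_force: 0.7
```

>>> move_arm(
  plan=[0,0,0,0,0,0,0,0,0,0,0,0,0,0,0,0,0,0,0,0,0,0,0,0,0,0,0,0,0,0],
  grip=24,
)

```text
time_s: 29.08
eef_pos: [0.468, -0.3085, 0.0217]
eef_rot: [-0.0, 0.688, 0.726, -0.0]
wrist_force: [-1.2, 1.7, 7.0]
opening: 0.352
grasp_force: 58.7
```

>>> move_arm(
  plan=[0,0,1,0,0,0,0,0,2,0,0,0,0,0,3.8,0,0,0,0,0,3.8,0,0,0,0,0,3.8,0,0,0,0,0,3.8,0,0,0],
)

```text
time_s: 29.82
eef_pos: [0.4671, -0.3074, 0.2087]
eef_rot: [-0.002, 0.688, 0.726, 0.0]
wrist_force: [0.4, -0.2, -3.0]
opening: 0.352
grasp_force: 61.1
```

```bash
python3 - <<'E'
from h import *
go(.528,.219,.2,3)
E
```

```text
t 29.8 pos [ 0.4671 -0.3074  0.2087] cur 3.0 q6 -0.85 F [ 0.4 -0.2 -3. ] 
 shift [ 1.22 10.53 -0.17] turn -0.001
```

>>> move_arm(
  plan=[0.62,10.95,0,0,0,0,0.62,10.95,0,0,0,0,0.62,10.95,0,0,0,0,0.62,10.95,0,0,0,0,0.62,10.95,0,0,0,0,0.62,10.95,0,0,0,0,0.62,10.95,0,0,0,0,0.62,10.95,0,0,0,0,0.62,10.95,0,0,0,0,0.62,10.95,0,0,0,0],
)

```text
time_s: 31.08
eef_pos: [0.4971, 0.2418, 0.208]
eef_rot: [-0.002, 0.686, 0.727, -0.002]
wrist_force: [-0.5, 0.2, -2.3]
opening: 0.347
grasp_force: 61.1
```

>>> move_arm(
  plan=[0,0,0,0,0,0,0,0,0,0,0,0,0,0,0,0,0,0],
)

```text
time_s: 31.45
eef_pos: [0.4994, 0.2379, 0.211]
eef_rot: [-0.0, 0.689, 0.725, -0.0]
wrist_force: [0.5, 0.6, -1.2]
opening: 0.353
grasp_force: 61.1
```

```bash
python3 - <<'E'
from h import *
go(.498,.24,.1268,3)
E
```

```text
t 31.4 pos [0.4994 0.2379 0.211 ] cur 2.9 q6 0.18 F [ 0.5  0.6 -1.2] 
 shift [-0.03  0.04 -1.68] turn 0.001
```

>>> move_arm(
  plan=[-0.03,0.04,-0.8,0,0,0,-0.03,0.04,-1.2,0,0,0,-0.03,0.04,-1.4,0,0,0,-0.03,0.04,-1.5,0,0,0,-0.03,0.04,-1.6,0,0,0,-0.03,0.04,-1.67,0,0,0,-0.03,0.04,-1.67,0,0,0,-0.03,0.04,-1.67,0,0,0],
)

```text
time_s: 32.45
eef_pos: [0.498, 0.2411, 0.128]
eef_rot: [0.0, 0.688, 0.726, 0.0]
wrist_force: [0.0, 0.5, -2.1]
opening: 0.355
grasp_force: 61.1
```

>>> move_arm(
  plan=[0,0,0,0,0,0,0,0,0,0,0,0,0,0,0,0,0,0,0,0,0,0,0,0],
  grip=46,
)

```text
time_s: 32.95
eef_pos: [0.4978, 0.2411, 0.1278]
eef_rot: [0.0, 0.688, 0.726, 0.0]
wrist_force: [0.9, -0.3, -0.0]
opening: 0.541
grasp_force: 0.0
```

>>> move_arm(
  plan=[0,0,0.4,0,0,0,0,0,1.7,0,0,0,0,0,1.7,0,0,0,-0.4,-11,1.7,0,0,0,-0.4,-11,1.7,0,0,0,-0.4,-11,1.7,0,0,0,-0.4,-11,1.7,0,0,0,-0.4,-11,1.7,0,0,0,-0.4,-11,1.7,0,0,0,-0.4,-11,1.7,0,0,0],
  grip=54,
)

```text
time_s: 34.2
eef_pos: [0.4813, -0.1981, 0.2122]
eef_rot: [-0.0, 0.688, 0.726, 0.0]
wrist_force: [0.7, 0.2, -1.0]
opening: 0.633
grasp_force: 0.0
```

>>> move_arm(
  plan=[0,0,0,0,0,0,0,0,0,0,0,0,0,0,0,0,0,0],
)

```text
time_s: 34.58
eef_pos: [0.4819, -0.1947, 0.2124]
eef_rot: [-0.0, 0.687, 0.726, 0.0]
wrist_force: [0.6, 0.0, 0.3]
opening: 0.629
grasp_force: 0.0
```

```bash
python3 - <<'E'
from h import *
go(.4761,-.3487,.022,2.7)
c=cam('scene')
cv2.imwrite('pics/t5.png',cv2.resize(c['pixels'][60:280,130:530],None,fx=2,fy=2,interpolation=2)[:,:,::-1])
E
```

```text
t 34.6 pos [ 0.4819 -0.1947  0.2124] cur 3.1 q6 -0.67 F [0.6 0.  0.3] 
 shift [-0.12 -3.08 -3.81] turn -0.008
```

View pics/t5.png

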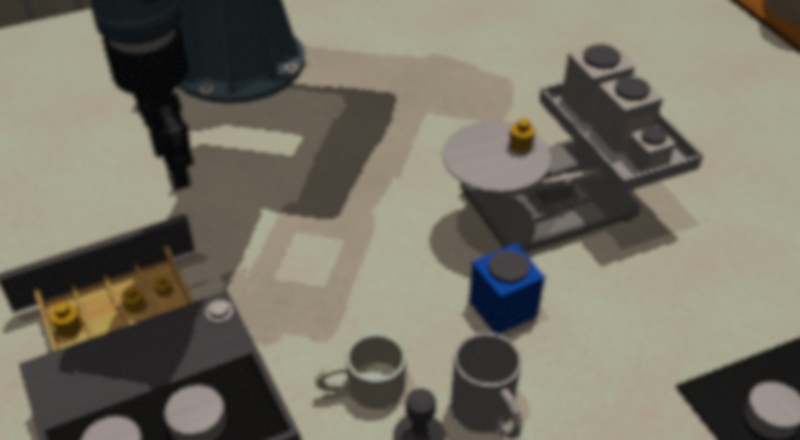

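>>> move_arm(
  plan=[-0.12,-3.1,-1,0,0,0,-0.12,-3.1,-1,0,0,0,-0.12,-3.1,-1,0,0,0,-0.12,-3.1,-1,0,0,0,-0.12,-3.1,-2.2,0,0,0,-0.12,-3.1,-3.2,0,0,0,-0.12,-3.1,-3.6,0,0,0,-0.12,-3.1,-3.78,0,0,0,-0.12,-3.1,-3.78,0,0,0,-0.12,-3.1,-3.78,0,0,0],
)

```text
time_s: 35.88
eef_pos: [0.4771, -0.3522, 0.0258]
eef_rot: [0.002, 0.688, 0.726, -0.0]
wrist_force: [-0.1, 0.8, 0.1]
opening: 0.631
grasp_force: 0.0
```

>>> move_arm(
  plan=[0,0,0,0,0,0,0,0,0,0,0,0,0,0,0,0,0,0,0,0,0,0,0,0,0,0,0,0,0,0],
  grip=24,
)

```text
time_s: 36.5
eef_pos: [0.4763, -0.3519, 0.0253]
eef_rot: [0.001, 0.688, 0.726, -0.0]
wrist_force: [-2.3, 1.3, 6.8]
opening: 0.351
grasp_force: 58.8
```

>>> move_arm(
  plan=[0,0,1,0,0,0,0,0,2,0,0,0,0,0,3.8,0,0,0,0,0,3.8,0,0,0,0,0,3.8,0,0,0,0,0,3.8,0,0,0],
)

```text
time_s: 37.25
eef_pos: [0.475, -0.3504, 0.2118]
eef_rot: [-0.001, 0.688, 0.726, 0.0]
wrist_force: [-0.5, -0.6, -2.9]
opening: 0.348
grasp_force: 60.1
```

```bash
python3 - <<'E'
from h import *
go(.498,.158,.21,3)
E
```

```text
t 37.2 pos [ 0.475  -0.3504  0.2118] cur 3.0 q6 -0.89 F [-0.5 -0.6 -2.9] 
 shift [ 0.46 10.17 -0.04] turn -0.0
```

>>> move_arm(
  plan=[0.46,10.15,0,0,0,0,0.46,10.15,0,0,0,0,0.46,10.15,0,0,0,0,0.46,10.15,0,0,0,0,0.46,10.15,0,0,0,0,0.46,10.15,0,0,0,0,0.46,10.15,0,0,0,0,0.46,10.15,0,0,0,0,0.46,10.15,0,0,0,0,0.46,10.15,0,0,0,0],
)

```text
time_s: 38.5
eef_pos: [0.4977, 0.1564, 0.2117]
eef_rot: [-0.001, 0.688, 0.726, -0.002]
wrist_force: [0.8, 0.2, -2.3]
opening: 0.349
grasp_force: 60.1
```

>>> move_arm(
  plan=[0,0,0,0,0,0,0,0,0,0,0,0,0,0,0,0,0,0],
)

```text
time_s: 38.88
eef_pos: [0.4991, 0.1553, 0.2137]
eef_rot: [0.0, 0.689, 0.725, 0.0]
wrist_force: [-0.9, 1.7, -2.3]
opening: 0.35
grasp_force: 60.1
```

```bash
python3 - <<'E'
from h import *
go(.498,.157,.1302,3)
E
```

```text
t 38.9 pos [0.4991 0.1553 0.2137] cur 2.9 q6 0.02 F [-0.9  1.7 -2.3] 
 shift [-0.02  0.03 -1.67] turn 0.001
```

>>> move_arm(
  plan=[-0.02,0.03,-0.8,0,0,0,-0.02,0.03,-1.2,0,0,0,-0.02,0.03,-1.4,0,0,0,-0.02,0.03,-1.5,0,0,0,-0.02,0.03,-1.6,0,0,0,-0.02,0.03,-1.66,0,0,0,-0.02,0.03,-1.66,0,0,0,-0.02,0.03,-1.66,0,0,0],
)

```text
time_s: 39.88
eef_pos: [0.4981, 0.1579, 0.1311]
eef_rot: [0.0, 0.688, 0.726, 0.0]
wrist_force: [-0.5, -0.6, -2.2]
opening: 0.353
grasp_force: 60.2
```

>>> move_arm(
  plan=[0,0,0,0,0,0,0,0,0,0,0,0,0,0,0,0,0,0,0,0,0,0,0,0],
  grip=46,
)

```text
time_s: 40.38
eef_pos: [0.4979, 0.1578, 0.1308]
eef_rot: [0.0, 0.688, 0.726, 0.0]
wrist_force: [0.1, 0.4, 0.3]
opening: 0.539
grasp_force: 0.0
```

>>> move_arm(
  plan=[0,0,0.4,0,0,0,0,0,1.7,0,0,0,0,0,1.7,0,0,0,-0.51,-8.5,1.7,0,0,0,-0.51,-8.5,1.7,0,0,0,-0.51,-8.5,1.7,0,0,0,-0.51,-8.5,1.7,0,0,0,-0.51,-8.5,1.7,0,0,0,-0.51,-8.5,1.7,0,0,0,-0.51,-8.5,1.7,0,0,0],
  grip=50,
)

```text
time_s: 41.62
eef_pos: [0.4716, -0.2695, 0.2151]
eef_rot: [-0.0, 0.689, 0.725, -0.0]
wrist_force: [-0.2, 1.2, 0.8]
opening: 0.582
grasp_force: 0.0
```

>>> move_arm(
  plan=[0,0,0,0,0,0,0,0,0,0,0,0,0,0,0,0,0,0],
)

```text
time_s: 42.0
eef_pos: [0.4724, -0.2658, 0.2154]
eef_rot: [-0.0, 0.688, 0.726, 0.0]
wrist_force: [-0.1, 0.0, -0.4]
opening: 0.587
grasp_force: 0.0
```

```bash
python3 - <<'E'
from h import *
go(.4726,-.2688,.022,2.7)
E
```

```text
t 42.0 pos [ 0.4724 -0.2658  0.2154] cur 3.1 q6 -0.79 F [-0.1  0.  -0.4] 
 shift [ 0.   -0.06 -3.87] turn -0.007
```

>>> move_arm(
  plan=[0,-0.03,-1.4,0,0,0,0,-0.03,-2.4,0,0,0,0,-0.03,-3.3,0,0,0,0,-0.03,-3.7,0,0,0,0,-0.03,-3.87,0,0,0,0,-0.03,-3.87,0,0,0,0,-0.03,-3.87,0,0,0],
)

```text
time_s: 42.88
eef_pos: [0.4733, -0.2691, 0.0236]
eef_rot: [0.001, 0.688, 0.726, 0.0]
wrist_force: [-0.6, 0.7, -1.1]
opening: 0.584
grasp_force: 0.0
```

>>> move_arm(
  plan=[0,0,0,0,0,0,0,0,0,0,0,0,0,0,0,0,0,0,0,0,0,0,0,0,0,0,0,0,0,0],
  grip=18,
)

```text
time_s: 43.5
eef_pos: [0.4729, -0.2692, 0.0235]
eef_rot: [0.001, 0.688, 0.726, 0.0]
wrist_force: [-1.8, 1.5, 5.9]
opening: 0.274
grasp_force: 58.5
```

>>> move_arm(
  plan=[0,0,1,0,0,0,0,0,2,0,0,0,0,0,3.8,0,0,0,0,0,3.8,0,0,0,0,0,3.8,0,0,0,0,0,3.8,0,0,0],
)

```text
time_s: 44.25
eef_pos: [0.4716, -0.2681, 0.2107]
eef_rot: [-0.001, 0.688, 0.726, -0.0]
wrist_force: [-0.5, 0.1, -2.4]
opening: 0.274
grasp_force: 59.1
```

```bash
python3 - <<'E'
from h import *
go(.498,.2,.21,3)
E
```

```text
t 44.2 pos [ 0.4716 -0.2681  0.2107] cur 3.0 q6 -0.79 F [-0.5  0.1 -2.4] 
 shift [ 0.53  9.36 -0.01] turn -0.001
```

>>> move_arm(
  plan=[0.51,9.36,0,0,0,0,0.51,9.36,0,0,0,0,0.51,9.36,0,0,0,0,0.51,9.36,0,0,0,0,0.51,9.36,0,0,0,0,0.51,9.36,0,0,0,0,0.51,9.36,0,0,0,0,0.51,9.36,0,0,0,0,0.51,9.36,0,0,0,0,0.51,9.36,0,0,0,0],
)

```text
time_s: 45.5
eef_pos: [0.4969, 0.1986, 0.2105]
eef_rot: [-0.001, 0.688, 0.726, -0.001]
wrist_force: [-0.8, 0.4, -0.4]
opening: 0.274
grasp_force: 59.1
```

>>> move_arm(
  plan=[0,0,0,0,0,0,0,0,0,0,0,0,0,0,0,0,0,0],
)

```text
time_s: 45.88
eef_pos: [0.4981, 0.1987, 0.2123]
eef_rot: [0.0, 0.689, 0.725, 0.0]
wrist_force: [-0.1, 0.7, -0.6]
opening: 0.271
grasp_force: 59.1
```

```bash
python3 - <<'E'
from h import *
go(.498,.199,.1185,3)
E
```

```text
t 45.9 pos [0.4981 0.1987 0.2123] cur 3.0 q6 0.11 F [-0.1  0.7 -0.6] 
 shift [-0.    0.01 -1.88] turn 0.0
```

>>> move_arm(
  plan=[0,0,-0.8,0,0,0,0,0,-1.2,0,0,0,0,0,-1.4,0,0,0,0,0,-1.55,0,0,0,0,0,-1.65,0,0,0,0,0,-1.75,0,0,0,0,0,-1.82,0,0,0,0,0,-1.86,0,0,0,0,0,-1.86,0,0,0,0,0,-1.86,0,0,0],
)

```text
time_s: 47.12
eef_pos: [0.4978, 0.1993, 0.1193]
eef_rot: [-0.0, 0.688, 0.726, -0.0]
wrist_force: [-0.2, 0.6, -0.1]
opening: 0.271
grasp_force: 59.4
```

>>> move_arm(
  plan=[0,0,0,0,0,0,0,0,0,0,0,0,0,0,0,0,0,0,0,0,0,0,0,0],
  grip=40,
)

```text
time_s: 47.62
eef_pos: [0.4979, 0.1993, 0.1192]
eef_rot: [0.0, 0.688, 0.726, 0.0]
wrist_force: [-0.0, -0.1, -0.3]
opening: 0.471
grasp_force: 0.0
```

>>> move_arm(
  plan=[0,0,0.3,0,0,0,0,0,0.7,0,0,0,0,0,1.9,0,0,0,0,0,1.9,0,0,0,-2,-7,1.9,0,0,0,-2,-7,1.9,0,0,0,-2,-7,1.9,0,0,0,-2,-7,1.9,0,0,0,-2,-7,1.9,0,0,0,-2,-7,1.9,0,0,0],
)

```text
time_s: 48.88
eef_pos: [0.3969, -0.1527, 0.2147]
eef_rot: [0.001, 0.688, 0.725, 0.0]
wrist_force: [0.6, 0.2, 0.8]
opening: 0.47
grasp_force: 0.0
```

>>> move_arm(
  plan=[0,-2,0,0,0,0,0,-2,0,0,0,0,0,-2,0,0,0,0,0,-2,0,0,0,0,0,-2,0,0,0,0,0,-2,0,0,0,0,0,-2,0,0,0,0,0,-2,0,0,0,0],
  grip=0,
)

```text
time_s: 49.88
eef_pos: [0.398, -0.2504, 0.2143]
eef_rot: [0.0, 0.688, 0.726, -0.0]
wrist_force: [1.0, 0.4, 0.1]
opening: 0.002
grasp_force: 0.0
```

```bash
python3 - <<'E'
from h import *
go(.36,-.31,.15,3)
c=cam('top'); s=cam('scene')
a=c['pixels'][170:320,110:310]; b=s['pixels'][70:220,330:530]
cv2.imwrite('pics/t6.png',cv2.resize(np.vstack([np.hstack([a,b]),np.hstack([c['pixels'][200:350,350:550],s['pixels'][150:300,110:310]])]),None,fx=1.95,fy=1.95,interpolation=2)[:,:,::-1])
E
```

```text
t 49.9 pos [ 0.398  -0.2504  0.2143] cur 3.1 q6 -0.87 F [1.  0.4 0.1] 
 shift [-0.76 -1.19 -1.29] turn -0.001
```

View pics/t6.png

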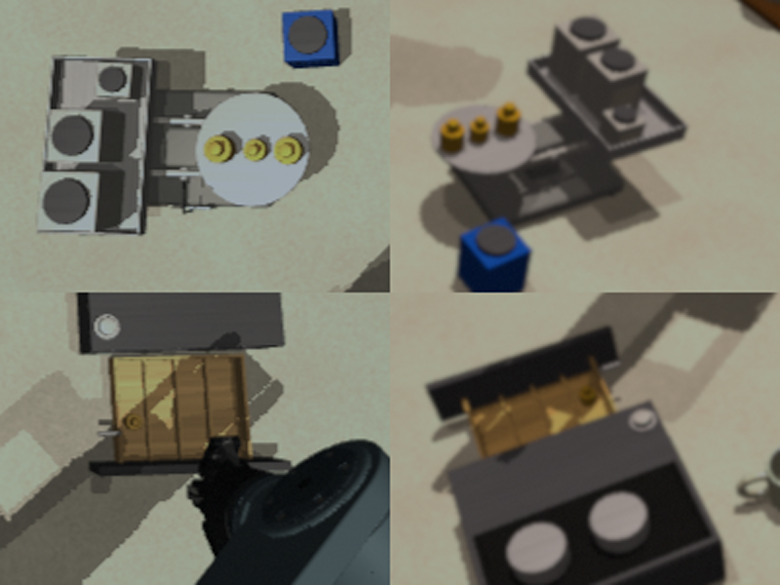

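>>> move_arm(
  plan=[-1.1,-1.45,0,0,0,0,-1.1,-1.45,0,0,0,0,-1.1,-1.45,0,0,0,0,-1.1,-1.45,-1,0,0,0,-1.1,-1.45,-2,0,0,0,-1.1,-1.45,-3.4,0,0,0,-1.1,-1.45,-3.4,0,0,0,-1.1,-1.45,-3.4,0,0,0,-1.1,-1.45,-3.4,0,0,0],
)

```text
time_s: 51.1
eef_pos: [0.3444, -0.325, 0.0469]
eef_rot: [0.002, 0.688, 0.726, -0.001]
wrist_force: [-1.0, -0.9, -0.4]
opening: 0.0
grasp_force: 0.0
```

>>> move_arm(
  plan=[0.3,0.01,0,0,0,0,0.6,0.02,0,0,0,0,0.9,0.04,0,0,0,0,1.2,0.05,0,0,0,0,1.5,0.07,0,0,0,0,1.8,0.08,0,0,0,0,2.1,0.1,0,0,0,0,2.4,0.11,0,0,0,0,2.7,0.13,0,0,0,0,3.0,0.14,0,0,0,0],
)

```text
time_s: 52.35
eef_pos: [0.4929, -0.316, 0.0442]
eef_rot: [-0.001, 0.688, 0.726, -0.001]
wrist_force: [-6.0, -0.7, 5.5]
opening: -0.004
grasp_force: 3.7
```

>>> move_arm(
  plan=[0.1,0,0,0,0,0,0.2,0.01,0,0,0,0,0.3,0.01,0,0,0,0,0.4,0.02,0,0,0,0,0.48,0.02,0,0,0,0,0.54,0.02,0,0,0,0,0.6,0.02,0,0,0,0],
)

```text
time_s: 53.22
eef_pos: [0.5218, -0.3145, 0.0439]
eef_rot: [-0.002, 0.688, 0.726, -0.0]
wrist_force: [-6.5, 2.1, 5.3]
opening: 0.002
grasp_force: 3.5
```

>>> move_arm(
  plan=[0.04,0,0,0,0,0,0.08,0,0,0,0,0,0.12,0,0,0,0,0,0.16,0,0,0,0,0],
)

```text
time_s: 53.72
eef_pos: [0.5302, -0.3142, 0.0437]
eef_rot: [-0.001, 0.688, 0.726, -0.0]
wrist_force: [-5.1, 2.5, 3.7]
opening: -0.0
grasp_force: 2.7
```

>>> move_arm(
  plan=[0.04,0,0,0,0,0,0.08,0,0,0,0,0,0.12,0,0,0,0,0,0.16,0,0,0,0,0],
)

```text
time_s: 54.22
eef_pos: [0.5312, -0.3141, 0.0436]
eef_rot: [-0.008, 0.688, 0.726, -0.004]
wrist_force: [-41.7, 3.7, 27.8]
opening: -0.002
grasp_force: 21.2
```

>>> move_arm(
  plan=[-0.3,0,0,0,0,0,-1,0,0,0,0,0,-2,0,0,0,0,0,-2,0,0,0,0,0,-2,0,3,0,0,0,-2,0,3,0,0,0,-2,0,3,0,0,0,-2,0,3,0,0,0],
)

```text
time_s: 55.22
eef_pos: [0.4412, -0.3166, 0.1972]
eef_rot: [0.004, 0.688, 0.726, 0.0]
wrist_force: [1.2, -0.1, -0.3]
opening: -0.005
grasp_force: 0.0
```

```bash
python3 - <<'E'
from h import *
c=cam('top'); s=cam('scene','s7.png')
a=c['pixels'][130:330,110:500]; b=s['pixels'][70:270,130:520]
cv2.imwrite('pics/t7.png',cv2.resize(np.vstack([a,b]),None,fx=1.5,fy=1.5,interpolation=2)[:,:,::-1])
# tray outer corner / plate-edge shift vs. start (empty = level)
g0=cv2.cvtColor(cv2.imread('pics/scene0.png'),6).astype(np.float32); g1=cv2.cvtColor(cv2.imread('pics/s7.png'),6).astype(np.float32)
for nm,(u,v,w,h) in dict(corner=(455,115,34,34),plateL=(345,135,24,22),plateB=(362,146,34,16),counter=(500,50,60,30),base=(380,165,60,24)).items():
    t=g0[v:v+h,u:u+w]; r=cv2.matchTemplate(g1[v-8:v+h+8,u-8:u+w+8],t,5); _,m,_,p=cv2.minMaxLoc(r)
    print(nm,p[0]-8,p[1]-8,round(m,3),cv2.phaseCorrelate(t,g1[v:v+h,u:u+w],cv2.createHanningWindow((w,h),5)))
for z in(.0992,.11,.1208): print(z,proj(s,[.498,.2,z]),proj(s,[.6,.44,z+.02]))
E
```

```text
corner 0 0 0.924 ((0.011442924939981225, 0.10904812589290813), 0.7732319070233239)
plateL 3 4 0.681 ((0.23239587976009446, -0.2863732441967759), 0.6471470341914229)
plateB 1 1 0.943 ((0.024593798178663917, 0.19322351748629796), 0.9227076139714983)
counter 0 0 1.0 ((-0.03481150757822604, -0.06669652379177826), 0.9938015609317356)
base 0 0 1.0 ((0.14338254193373245, 0.023517280307130406), 1.0284084621402951)
0.0992 (np.float64(377.13243752516985), np.float64(142.66671302904976)) (np.float64(481.52085910035373), np.float64(135.8414259811487))
0.11 (np.float64(377.5002807870125), np.float64(139.40593089974908)) (np.float64(482.61991070225463), np.float64(132.48480102685593))
0.1208 (np.float64(377.8731988028262), np.float64(136.10016312363638)) (np.float64(483.7343513751529), np.float64(129.0811761504085))
```

View pics/t7.png

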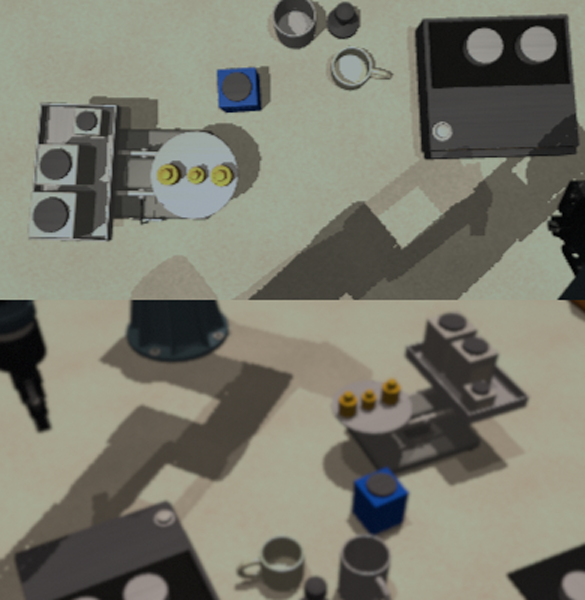

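```bash
python3 - <<'E'
from h import *
c=cam('top'); s=cam('scene')
p=ray(c,168,211.3,.156); print(p,proj(s,p),'seen about',(130+482/1.5,70+(387-300)/1.5))
b=s['pixels'][90:165,400:500]; a=c['pixels'][190:265,120:220]
cv2.imwrite('pics/t8.png',cv2.resize(np.hstack([a,b]),None,fx=4,fy=4,interpolation=2)[:,:,::-1]); print(ctrl.get_obs()['time_s'])
E
```

```text
[0.57245319 0.35290992 0.156     ] (np.float64(448.9278853471034), np.float64(126.72449989228264)) seen about (451.3333333333333, 128.0)
55.425
```

View pics/t8.png

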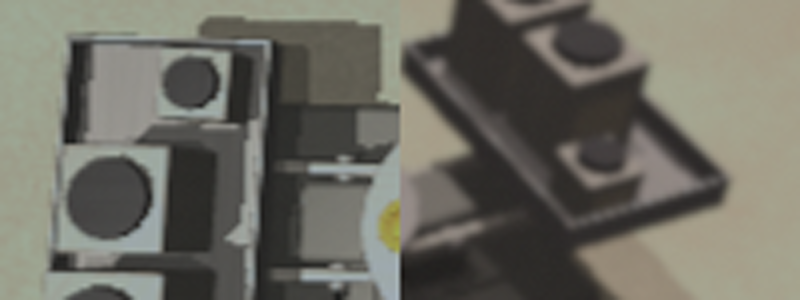

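All three tins stand upright inside the tray: the small one (lid at 190,82 left, 603,153 right) was nudged sideways but stands flat inside the rim. The beam sits level and the drawer is shut.

```bash
python3 -c "
from bench import ctrl
print(ctrl.hand_in())"
```

```text
the job is handed in; nothing more can be done
None
```

The three tins (a, c and d) balance level against 500 g (200 + 200 + 100), within about 2 g by the camera; the 50 g weight is in the shut drawer and the job is handed in, but the wrist briefly read about 42 N sideways (about 50 N in all) as the drawer hit its stop, over the 20 N you call harmless.

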